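# Scan the module and its kit, then close the kit drawer

## Task

Book out the finned power module: take the scanner from its dock, aim it at the barcode label on the module with the cooling fins and hold it steady there for a second, then do the same with the label inside the open kit drawer while the drawer is still open. Finally put the scanner back upright in its dock and push the drawer fully home until it seats; leave the modules and the other things on the bench where they are.

Things in the scene. Friction and masses are not known exactly. Their poses are not given: they have to be found in the camera images.
- scanner: cordless barcode scanner, 200 g, upright in the dock, 113 mm tall: black foot 64 x 54 x 12 mm, short grey neck, and a grey head 65 mm long, 36 mm wide (y), 30 mm thick, pointing forward and 45 degrees down. Origin: centre of the foot's underside; x forward (where the nose points), z up. Grip the head's flat sides (36 mm apart along y) from above, 85 mm above the origin.
- scan_window (a point): middle of the dark window at the nose, at (30, 0, 55) mm in the scanner's frame. Its x axis is the beam: forward and 45 degrees down; y is the scanner's y. It reads a label 50 to 150 mm ahead of the window, when the beam passes within 15 mm of the label's centre and within 35 degrees of square to the label.
- dock: black charging dock, fixed, 84 x 74 mm, with a recess 74 x 64 mm; floor 8 mm and rim 16 mm above the table. Origin: centre of its underside, x forward.
- dock_seat (a point): centre of the dock's floor, 8 mm above the table: where the scanner's origin belongs.
- finned_module: aluminium power module 110 x 80 mm, 96 mm tall, with seven upright cooling fins on the top of its back half; a sloping label face in front. Loose, 0.8 kg. Origin: centre of its underside, front towards -x.
- finned_module_label (a point): centre of the white striped 50 x 32 mm label on the finned module's slope, 58 mm above the table. Its x axis runs up the slope, y along the 50 mm side, z squarely out of the label; the slope faces the module's front (-x) side and leans so that z is 30 degrees from vertical.
- smooth_module: the other power module, the same but with a flat top without fins, 74 mm tall, and a like label; not to be scanned, left in place. Origin: centre of its underside.
- cabinet_front (a point): middle of the lower front edge of the low blue steel kit cabinet (fixed, 240 mm deep, 200 mm wide, 90 mm tall, rails on its top to 102 mm), at table height. x points from the front into the cabinet, z up.
- kit_drawer (a joint): how far the cabinet's one grey drawer is open, in m: 0 is fully home, more is further out along the cabinet's -x. Starts open. It slides stiffly (about 3 N), stays where it is left, and seats against a stop at 0.
- drawer_lip (a point): middle of the front edge of the drawer's finger lip, 72 mm above the table: a ledge 120 mm wide, 10 mm thick, 15 mm out from the drawer's flat front (which spans 8 to 80 mm above the table). It moves with the drawer; push here towards the cabinet's +x. Home, it is 27 mm in front of the cabinet's front.
- kit_label (a point): centre of the white striped 50 x 32 mm label on a sloping block in the drawer, just behind its front, 62 mm behind the lip and 48 mm above the table. Its x axis runs up the slope, y along the 50 mm side, z squarely out of the label; the slope faces the cabinet's front (-x) side and leans so that z is 30 degrees from vertical.
- screwdriver: screwdriver lying on the bench, bystander.
- solder_spool: metal spool standing on the bench, 52 mm across, 38 mm tall, bystander. Origin: centre of its underside.
- flux_bottle: small bottle, 40 mm across, 85 mm tall, bystander. Origin: centre of its underside.
- multimeter: black hand-held meter lying flat, 150 x 78 x 38 mm, bystander. Origin: centre of its underside.
- wrench: wrench lying on the bench, bystander.

How it is judged:
On the way, in this order (a step that is already met when the one before it is completed fails the run):
1. the scanner is lifted off its dock (z of scanner in the frame of dock_seat above 0.03 m and contact force between the fingers and scanner above 0.5 N), for 0.1 s.
2. the held scanner is aimed at the finned module's label (50 to 150 mm off, beam within 15 mm of its centre and 35 degrees of square) and steady for 0.8 s (x of finned_module_label in the frame of scan_window between 0.05 and 0.15 m and y of finned_module_label in the frame of scan_window between -0.018 and 0.018 m and z of finned_module_label in the frame of scan_window between -0.015 and 0.015 m and angle between the x axis of scan_window and the z axis of finned_module_label, either way round below 0.62 rad and z of scan_window in the frame of finned_module_label above 0.03 m and linear speed of scanner below 0.03 m/s and angular speed of scanner below 0.2 rad/s and contact force between the fingers and scanner above 0.5 N), for 0.8 s.
3. the held scanner is aimed likewise at the label in the drawer, still open by more than 80 mm, and steady for 0.8 s (x of kit_label in the frame of scan_window between 0.05 and 0.15 m and y of kit_label in the frame of scan_window between -0.018 and 0.018 m and z of kit_label in the frame of scan_window between -0.015 and 0.015 m and angle between the x axis of scan_window and the z axis of kit_label, either way round below 0.62 rad and z of scan_window in the frame of kit_label above 0.03 m and linear speed of scanner below 0.03 m/s and angular speed of scanner below 0.2 rad/s and contact force between the fingers and scanner above 0.5 N and value of joint kit_drawer above 0.08 m), for 0.8 s.
At the end, for the whole second after the job is handed in: the scanner stands upright and at rest on the dock's floor (origin within 10 mm sideways and 4 mm in height of the dock's seat, tilt under 0.08 rad), and the drawer is home (open by less than 3 mm) (horizontal distance between scanner and dock_seat below 0.01 m and z of scanner in the frame of dock_seat between -0.004 and 0.004 m and angle between scanner's own z axis and vertical below 0.08 rad and linear speed of scanner below 0.02 m/s and value of joint kit_drawer below 0.003 m); the robot touches nothing.
It fails at once if a module is shoved more than 20 mm (distance of any of finned_module, smooth_module from where it was at the start of the episode above 0.02 m).
It fails at once if a bystander is moved more than 30 mm (distance of any of screwdriver, solder_spool, flux_bottle, multimeter, wrench from where it was at the start of the episode above 0.03 m).
It also fails if it takes over 61 s, if anything falls off the work surface, if the arm or the gripper's body presses on something with over 40 N, if the wrist force passes 120 N, or if a joint passes its speed limit or range.

## Robot

A 6-joint arm with a two-finger parallel gripper is mounted at the origin on the work surface. World frame = base frame: x ahead of the robot, y to its left, z up, the work surface at z = 0. Lengths are in m, angles in rad, forces in N, time in s.
With the tool pointing down it reaches from about 0.375 to 0.925 m from the base axis. Payload 5.7 kg.
Tool frame: the origin (TCP) lies midway between the tips of the shut fingers; the grasp point (between the pads) lies 19 mm behind it; z points along the fingers, x is the direction in which the jaws open and shut, and the axes are right-handed (so a half turn about z gives the same grasp; the last joint's range is limited). The gripper opens to 88 mm and grips with 3 to 60 N. Pads are 20 mm wide; open, the fingers measure 115 mm over their backs; the gripper's body (75 mm by 178 mm) begins 61 mm behind the grasp point.
Start: joints at [1.16, 0.359, 1.51, -0, 1.272, -0.115], TCP at [0.175, 0.574, 0.19] pointing down, gripper open.
Joint ranges: [-2.97, 2.97], [-1.01, 2.36], [0.21, 2.38], [-0.96, 4.11], [0.2, 2.71], [-2.98, 2.98]. Speed limits (rad/s): [2.39, 2.39, 3.14, 3.14, 3.14, 3.14].

## Interface

Orientations are given as a unit quaternion [x, y, z, w].
In Python, from bench import move_ptp, servo_line, goto_joints, move_gripper, sleep, inverse_kinematics, capture, PlanningError, close_job, spot_in, silhouettes, current_clock, current_joint_pos, current_qvel, current_joint_torque, current_position, current_orientation, current_force, current_torque, current_finger_gap gives the robot as it stands. Calls block until the motion is done:
- move_ptp(position, orientation): joint-space move of the TCP to a pose.
- servo_line(position, orientation=None, rate=0.15, contact_N=None): straight line of the TCP; orientation=None keeps the orientation; rate is the mean speed in m/s. With contact_N (N) it stops when the force on the tool has changed by that much, and returns True; else False.
- goto_joints(angles): joint-space move.
- move_gripper(opening): finger opening in m; the grip force is fixed at half the most; returns when the fingers have stopped.
- sleep(seconds).
- inverse_kinematics(position, orientation): joint angles nearest the present ones, or None.
- capture(name): name is "scene" or "top"; returns a dict with "image" (420x560x3 uint8, blue, green, red), "range_z" (420x560 float32, m along the optical axis (not along the pixel's ray), 0 where there is no reading), "intrinsics" (3x3 intrinsics, pixels), "R" (3x3) and "t" (3): a world point X has camera coordinates R X + t. Camera axes: x right, y down, z forward; pixel columns grow to the right and rows downward; lengths in m; the calibration is good to about 2 mm. A picture is of the moment at which its call begins.
A pose or a line that the arm cannot do raises PlanningError and nothing moves.
- close_job(): hands the job in, once; it reports no verdict.
Trained networks look in the newest picture that a camera, given by its name, has taken for a name from the list of things; names that differ only in an ending like _2 or _b are one class to them, and where a whole thing is asked for, a point or a joint stands for the part that bears it (a point fixed in the world has none). Each returns a list of dicts, best first, with "conf" (0 to 1); they miss things now and then, are a little off and sometimes report something else, mostly with a low value. They report only what shows in the picture. A call takes as long as a camera call.
- spot_in(camera, query): "xy" ([column, row] in pixels, amid what is visible of it).
- silhouettes(camera, query): "region" (420x560 bool, what is visible of it) and "xy" ([column, row] in pixels, amid what is visible of it).
Readings, each from a call of its own:
- current_clock(): time.
- current_joint_pos(): joint angles.
- current_qvel(): joint speeds.
- current_joint_torque(): joint torques, N m.
- current_position(): TCP position.
- current_orientation(): TCP orientation.
- current_force(): force on the tool from outside, world axes, zero at the start.
- current_torque(): the same for the moment, N m.
- current_finger_gap(): finger opening in m.
Only numpy, scipy, OpenCV 4.12 (cv2) and the standard library are available. Lean on these libraries where they do the work, as an engineer would, in place of code of your own. Each camera call takes 0.05 s, during which the arm holds its last target. There are 200 camera calls.

## Working session

There is one attempt and no reset: what is moved stays moved. The work goes in short steps, each a Python script; the robot and the scene stay as the last script left them, time stands still between calls to the robot, and variables do not carry over. Pictures are saved under pics/ and viewed, on a budget of 10 in all, crops included, one or two more only if the job needs it, and the job is handed in when it is done.

```bash
mkdir -p pics; cat > h.py <<'E'
import numpy as np, cv2
from bench import *
def pts(c,mask):
    v,u=np.nonzero(mask&(c["range_z"]>0)); z=c["range_z"][v,u]; K=c["intrinsics"]
    P=np.stack([(u-K[0,2])/K[0,0]*z,(v-K[1,2])/K[1,1]*z,z],1)
    return (P-c["t"])@c["R"], (u,v)
E
python3 - <<'E'
from h import *
print(current_clock())
for n in ("top","scene"):
    c=capture(n); np.savez(n+".npz",**c); cv2.imwrite(f"pics/{n}0.png",c["image"])
    print(n,"cam pos",(-c["R"].T@c["t"]).round(3), c["R"].round(2).tolist())
    for q in ["scanner","dock","finned_module","smooth_module","kit_drawer","finned_module_label","kit_label","drawer_lip","multimeter","flux_bottle","solder_spool"]:
        for d in silhouettes(n,q)[:2]:
            P,_=pts(c,d["region"])
            if len(P): 
                print(q,round(d["conf"],2),np.round(d["xy"]),"med",np.median(P,0).round(3),"lo",np.percentile(P,2,0).round(3),"hi",np.percentile(P,98,0).round(3))
                np.save(f"m_{n}_{q}.npy",d["region"]) if d is not None else 0
print(current_clock())
E
```

```text
0.0
top cam pos [0.403 0.01  1.105] [[0.01, -1.0, -0.0], [-0.99, -0.01, -0.14], [0.14, 0.0, -0.99]]
scanner 0.28 [291. 281.] med [ 0.359 -0.02   0.024] lo [ 0.344 -0.07   0.015] hi [0.372 0.033 0.029]
dock 0.84 [199. 268.] med [0.399 0.222 0.013] lo [0.354 0.205 0.001] hi [0.442 0.268 0.02 ]
finned_module 0.72 [257. 184.] med [0.61  0.071 0.07 ] lo [0.558 0.031 0.01 ] hi [0.668 0.112 0.099]
finned_module 0.42 [168. 182.] med [0.618 0.313 0.068] lo [0.564 0.272 0.014] hi [0.675 0.36  0.077]
smooth_module 0.62 [165. 182.] med [0.619 0.312 0.067] lo [0.564 0.271 0.007] hi [0.679 0.361 0.077]
kit_drawer 0.97 [362. 202.] med [ 0.572 -0.208  0.027] lo [ 0.487 -0.302  0.011] hi [ 0.66  -0.112  0.082]
finned_module_label 0.92 [259. 186.] med [0.611 0.07  0.07 ] lo [0.56  0.033 0.032] hi [0.668 0.11  0.099]
kit_label 0.82 [359. 204.] med [ 0.572 -0.208  0.027] lo [ 0.486 -0.302  0.011] hi [ 0.66  -0.112  0.082]
kit_label 0.57 [121. 197.] med [0.581 0.435 0.032] lo [0.51  0.397 0.006] hi [0.655 0.48  0.04 ]
drawer_lip 0.84 [358. 203.] med [ 0.572 -0.208  0.027] lo [ 0.487 -0.301  0.011] hi [ 0
[... 1454 characters left out ...]
 156.] med [0.422 0.229 0.011] lo [ 0.362  0.202 -0.001] hi [0.448 0.292 0.018]
drawer_lip 0.78 [200. 219.] med [ 0.544 -0.199  0.044] lo [ 0.493 -0.29   0.01 ] hi [ 0.613 -0.104  0.08 ]
drawer_lip 0.51 [117. 216.] med [ 0.447 -0.427  0.005] lo [ 0.424 -0.509 -0.   ] hi [ 0.467 -0.353  0.009]
multimeter 0.62 [423. 172.] med [0.598 0.43  0.03 ] lo [0.518 0.396 0.002] hi [0.664 0.477 0.037]
flux_bottle 0.81 [360. 257.] med [0.785 0.146 0.052] lo [0.764 0.133 0.004] hi [0.797 0.166 0.086]
solder_spool 0.86 [318. 174.] med [0.495 0.153 0.034] lo [ 0.468  0.133 -0.002] hi [0.513 0.179 0.04 ]
solder_spool 0.42 [331. 154.] med [0.427 0.225 0.01 ] lo [ 0.365  0.202 -0.002] hi [0.448 0.291 0.018]
1.2
```

```bash
python3 - <<'E'
import cv2
cv2.imwrite("pics/top1.png",cv2.resize(cv2.imread("pics/top0.png"),(800,600),interpolation=cv2.INTER_CUBIC))
s=cv2.imread("pics/scene0.png");cv2.imwrite("pics/scene1.png",cv2.resize(s[90:350,100:460],(800,578),interpolation=cv2.INTER_CUBIC))
E
```

```text
(no output)
```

View pics/top1.png

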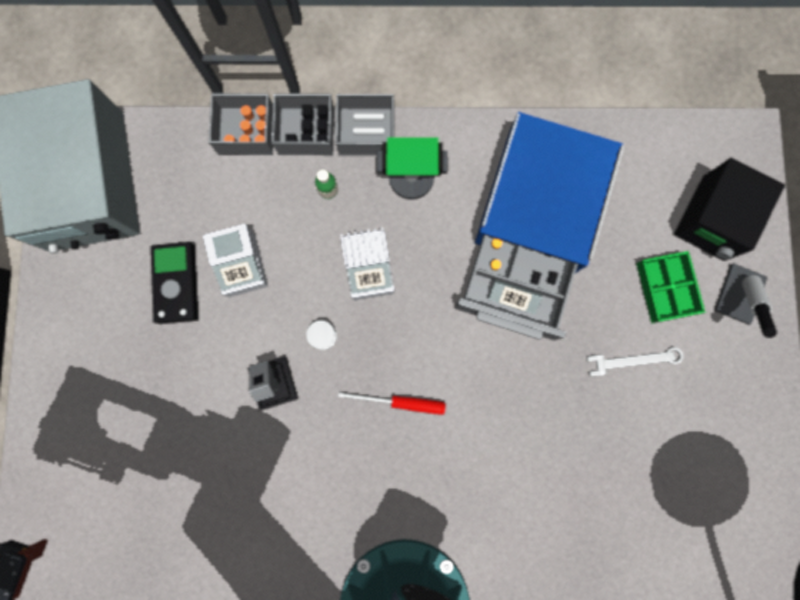

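View pics/scene1.png

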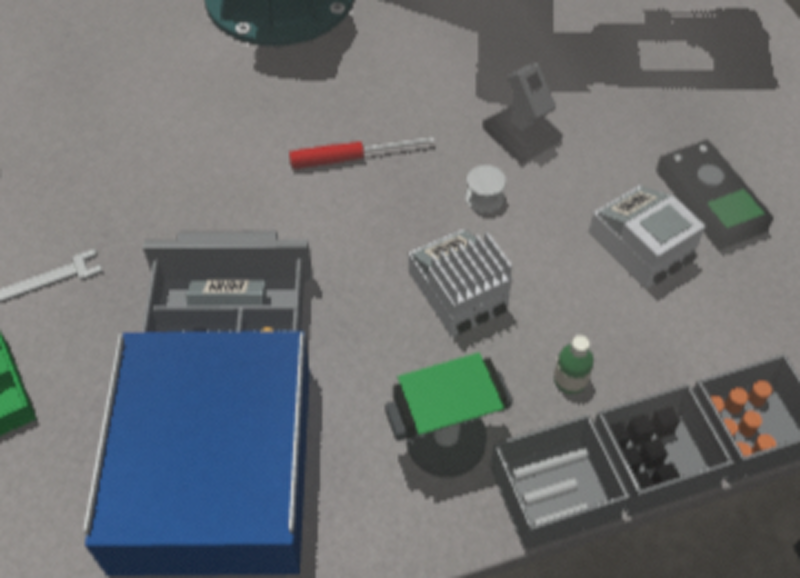

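The top view (800x600) shows the scanner in its dock at (270,380), the finned module with its label at (370,278), the smooth module at (235,262), and the open drawer with the kit label at (515,298). Next I'll get headings and label centres.

```bash
python3 - <<'E'
from h import *
from scipy.optimize import least_squares
C={n:dict(np.load(n+".npz")) for n in("top","scene")}
full=np.ones((420,560),bool)
A={};
for n,c in C.items():
    P,(u,v)=pts(c,full); A[n]=(P,c["image"][v,u].astype(int),u,v)
def sel(n,x0,x1,y0,y1,z0,z1):
    P,I,u,v=A[n]; m=(P[:,0]>x0)&(P[:,0]<x1)&(P[:,1]>y0)&(P[:,1]<y1)&(P[:,2]>z0)&(P[:,2]<z1); return P[m],I[m],u[m],v[m]
def rect(P):
    r=cv2.minAreaRect((P[:,:2]*1000).astype(np.float32)); return np.round(r[0],1),np.round(r[1],1),round(r[2],1)
for n in A:
    S=sel(n,.33,.47,.17,.31,.03,.13)[0]; D=sel(n,.33,.47,.17,.31,.006,.03)[0]
    print(n,"scan",len(S),rect(S),"dock",rect(D))
    lo=S[S[:,2]<.075].mean(0);hi=S[S[:,2]>.1].mean(0);print(" hi",hi.round(3),"lo",lo.round(3))
    for nm,b in dict(fin=(.53,.72,.01,.14),smo=(.54,.72,.255,.38)).items():
        M=sel(n,*b,.012,.11)[0]; print(nm,rect(M))
    for nm,b in dict(fin=(.53,.72,.01,.14,.02,.085),kit=(.48,.62,-.28,-.13,.025,.065)).items():
        P,I,u,v=sel(n,*b)
        warm=(I[:,2]-I[:,0]); m=warm>10   # cream label
        if m.sum()>15:
            Q=P[m]; print(nm,"label n",m.sum(),"med",np.median(Q,0).round(4),rect(Q))
            q=Q-np.median(Q,0);ok=np.linalg.norm(q,axis=1)<.035
            w=np.linalg.svd(q[ok]-q[ok].mean(0))[2][2]; w*=np.sign(w[2]);print("  normal",w.round(3),"tilt",np.degrees(np.arccos(w[2])).round(1),"az",np.degrees(np.arctan2(-w[1],-w[0])).round(1))
    # cabinet top, drawer front
    print("cab",rect(sel(n,.6,.95,-.42,-.09,.086,.095)[0]))
    L=sel(n,.44,.60,-.34,-.08,.066,.082)[0]; print("lipfront",rect(L))
E
```

```text
top scan 440 (array([417. , 215.2]), array([ 66.2, 120.8]), 23.6) dock (array([399.8, 237.9]), array([131.4, 121.3]), 85.4)
 hi [0.39  0.247 0.111] lo [0.412 0.227 0.051]
fin (array([614.7,  72.1]), array([110.4,  79.9]), 9.9)
smo (array([621.4, 318.7]), array([111.2,  80.8]), 16.2)
fin label n 221 med [0.5874 0.065  0.0597] (array([587.5,  66.1]), array([28.1, 50.1]), 9.1)
  normal [-0.5   -0.096  0.861] tilt 30.6 az 10.8
kit label n 246 med [ 0.5543 -0.1986  0.0492] (array([ 572.2, -184.6]), array([102.1,  45.6]), 39.4)
  normal [-0.482  0.154  0.862] tilt 30.4 az -17.7
cab (array([ 751.5, -262.6]), array([200.1, 242. ]), 72.3)
lipfront (array([ 534.8, -198. ]), array([117.8, 210.2]), 2.0)
scene scan 406 (array([418.2, 213.9]), array([ 66.6, 116.9]), 19.8) dock (array([400.5, 247.8]), array([87.5, 78.5]), 16.2)
 hi [0.399 0.246 0.109] lo [0.411 0.24  0.055]
fin (array([621.8,  70.8]), array([119.5,  81.4]), 10.1)
smo (array([629.6, 318.9]), array([118.8,  85.5]), 16.5)
fin label n 35 med [0.583  0.0665 0.0527] (array([586.3,  67.3]), array([29.3, 50.3]), 11.6)
  normal [-0.554 -0.09   0.828] tilt 34.1 az 9.2
kit label n 49 med [ 0.557  -0.1993  0.0474] (array([ 570.7, -184.3]), array([94.8, 38.5]), 42.3)
  normal [-0.504  0.152  0.85 ] tilt 31.8 az -16.8
cab (array([ 753.4, -263.7]), array([199.9, 242.9]), 72.2)
lipfront (array([ 510.9, -186.3]), array([195.6,  29.5]), 72.0)
```

```bash
python3 - <<'E'
from h import *
for n in("top","scene"):
    c=capture(n); P,(u,v)=pts(c,np.ones((420,560),bool))
    for q in("finned_module_label","kit_label","drawer_lip","scan_window","dock_seat","scanner"):
        for d in spot_in(n,q)[:1]:
            x,y=d["xy"]; k=np.hypot(u-x,v-y)<1.5; print(n,q,round(d["conf"],2),np.round(d["xy"],1),np.median(P[k],0).round(4))
E
python3 - <<'E'
import cv2
s=cv2.imread("pics/top0.png")
a=cv2.resize(s[235:295,160:235],(400,320),interpolation=cv2.INTER_NEAREST)
b=cv2.resize(s[150:215,225:300],(400,320),interpolation=cv2.INTER_NEAREST)
s=cv2.imread("pics/scene0.png")
d=cv2.resize(s[110:170,300:375],(400,280),interpolation=cv2.INTER_NEAREST)
e=cv2.resize(s[190:240,160:250],(400,280),interpolation=cv2.INTER_NEAREST)
cv2.imwrite("pics/z.png",cv2.vconcat([cv2.hconcat([a,b]),cv2.hconcat([d,e])]))
E
```

```text
top finned_module_label 0.95 [257.2 183.8] [0.6126 0.0697 0.0731]
top kit_label 0.77 [357.  204.1] [ 0.5645 -0.1917  0.0545]
top drawer_lip 0.72 [364.2 203.1] [ 0.5668 -0.21    0.0566]
top scan_window 0.63 [185.9 269.7] [0.3921 0.2343 0.1194]
top dock_seat 0.57 [199.6 271.2] [0.3886 0.2207 0.0213]
top scanner 0.86 [183.4 267.1] [0.3992 0.2434 0.1139]
scene finned_module_label 0.88 [309.4 215.1] [0.6554 0.0642 0.0851]
scene kit_label 0.97 [201.8 216.3] [ 0.5213 -0.1958  0.0154]
scene drawer_lip 0.88 [201.9 218.1] [ 0.5509 -0.1982  0.044 ]
scene scan_window 0.69 [338.8 142.1] [0.4321 0.2408 0.0713]
scene dock_seat 0.64 [330.8 160. ] [0.4356 0.2216 0.0024]
scene scanner 0.77 [335.5 142.9] [0.4098 0.2409 0.0465]
```

View pics/z.png

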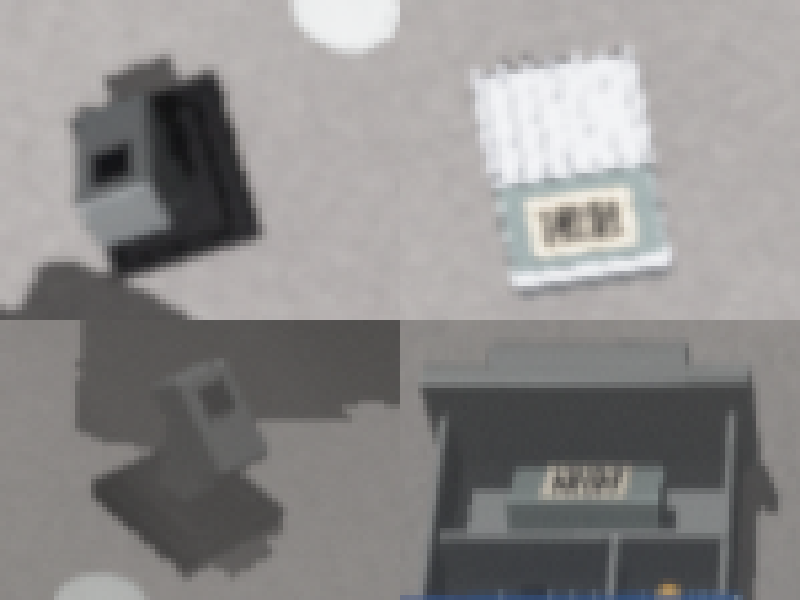

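The crops show the scanner head sloping down towards +x, slightly left, matching the dock heading of about 16°. The kit label fits the cabinet heading of -17.5° and a drawer opening of about 0.12 m. A 12 cm stand-off with the scanner upright aims 15° off square at both labels, which is within limits. Now the grasp.

```bash
cat >> h.py <<'E'
from scipy.spatial.transform import Rotation as Rn
DOCK=np.array([.4005,.2478,.008]); YD=np.radians(16.2)
def quat(yaw,s=1):
    x=s*np.array([-np.sin(yaw),np.cos(yaw),0]); z=np.array([0,0,-1.]); return Rn.from_matrix(np.stack([x,np.cross(z,x),z],1)).as_quat()
def tcp(o): return np.asarray(o)+[0,0,.066]   # scanner origin -> TCP
def origin(label,yaw,d=.12):                  # scanner origin that aims at label
    f=np.array([np.cos(yaw),np.sin(yaw),0]); k=d*np.sqrt(.5)
    return np.asarray(label)-f*(k+.03)+[0,0,k-.055]
FIN=([.587,.0657,.058],np.radians(10)); KIT=([.5555,-.199,.048],np.radians(-17.5))
E
python3 - <<'E'
from h import *
for s in(1,-1):
    for o,y in((DOCK,YD),(origin(*FIN),FIN[1]),(origin(*KIT),KIT[1]),([.612,-.218,0],KIT[1])):
        q=inverse_kinematics(tcp(o),quat(y,s)); print(s,np.round(o,3),None if q is None else np.round(q,2))
e=np.array([np.cos(YD),np.sin(YD)]);l=np.array([-e[1],e[0]])
for n in("top","scene"):
    c=dict(np.load(n+".npz")); P,_=pts(c,np.ones((420,560),bool)); P=P[(np.abs(P[:,:2]-DOCK[:2])<.08).all(1)]
    H=P[(P[:,2]>.045)&(P[:,2]<.13)]; r=H[:,:2]-DOCK[:2]
    T=H[np.abs(r@e)<.03]; print(n,"lat",np.percentile((T[:,:2]-DOCK[:2])@l,[2,50,98]).round(4),"zmax",np.percentile(H[:,2],99).round(4))
    # front/back consistency on head top face: x+z=const -> (30,55)+(10.6,10.6)=> x+z=.1062 (scanner frame)
    k=(r@e)+H[:,2]-.008; print(" x+z",np.percentile(k,[50,75,90]).round(4),"expected .106")
    D=P[(P[:,2]>.011)&(P[:,2]<.022)]; d=D[:,:2]-DOCK[:2]; print(" rim x",np.percentile(d@e,[1,99]).round(4),"y",np.percentile(d@l,[1,99]).round(4))
E
```

```text
1 [0.4   0.248 0.008] [ 0.41  0.33  1.92 -0.    0.9  -1.45]
1 [0.474 0.046 0.088] [-0.05  0.22  1.82 -0.    1.11 -1.79]
1 [ 0.446 -0.164  0.078] [-0.5   0.23  1.83 -0.    1.08 -1.76]
1 [ 0.612 -0.218  0.   ] [-0.45  0.55  1.52 -0.    1.07 -1.71]
-1 [0.4   0.248 0.008] [ 0.41  0.33  1.92 -0.    0.9   1.7 ]
-1 [0.474 0.046 0.088] [-0.05  0.22  1.82 -0.    1.11  1.35]
-1 [ 0.446 -0.164  0.078] [-0.5   0.23  1.83 -0.    1.08  1.38]
-1 [ 0.612 -0.218  0.   ] [-0.45  0.55  1.52 -0.    1.07  1.43]
top lat [-0.0147 -0.0003  0.0193] zmax 0.1222
 x+z [0.1008 0.1033 0.1046] expected .106
 rim x [-0.0457  0.0378] y [-0.0352  0.0378]
scene lat [-0.0177 -0.0086  0.0185] zmax 0.1185
 x+z [0.0999 0.1035 0.1058] expected .106
 rim x [-0.043   0.0422] y [-0.0383  0.0366]
```

Everything agrees to within about 3 mm, so I'll shift the dock 2.5 mm back and grasp.

```bash
echo 'DOCK=DOCK+np.array([np.cos(YD)*-.0025,np.sin(YD)*-.0025,0])' >> h.py
python3 - <<'E'
from h import *
p=tcp(DOCK);q=quat(YD)
move_ptp(p+[0,0,.1],q); servo_line(p,q,rate=.12)
print(current_clock(),current_position())
move_gripper(.02); print("gap",current_finger_gap(),current_force().round(2) if hasattr(current_force(),'round') else current_force())
servo_line(p+[0,0,.10],rate=.12); sleep(.2)
print("gap",current_finger_gap(),current_force(),current_clock())
for n in("scene","top"):
    c=capture(n); np.savez(n+"2.npz",**c)
    cv2.imwrite(f"pics/{n}2.png",c["image"])
    P,_=pts(c,np.ones((420,560),bool)); np.save(n+"P2.npy",P)
    e=np.array([np.cos(YD),np.sin(YD)])
    r=P[:,:2]-DOCK[:2];k=(np.abs(r)<.06).all(1)&(P[:,2]>.08)&(P[:,2]<.215); print(n,k.sum(),"zmin",np.percentile(P[k,2],[1,5]).round(4))
s=cv2.imread("pics/scene2.png"); cv2.imwrite("pics/g.png",cv2.resize(s[40:200,240:440],(700,560),interpolation=cv2.INTER_CUBIC))
E
```

```text
4.35 [0.39857449 0.24744998 0.07445019]
gap 0.0355683513293413 [-0.22  0.35  0.2 ]
gap 0.03588799696100446 [ 0.24589397 -0.02018678 -2.13582052] 6.3917
scene 700 zmin [0.1079 0.1124]
top 125 zmin [0.1134 0.1171]
```

View pics/g.png

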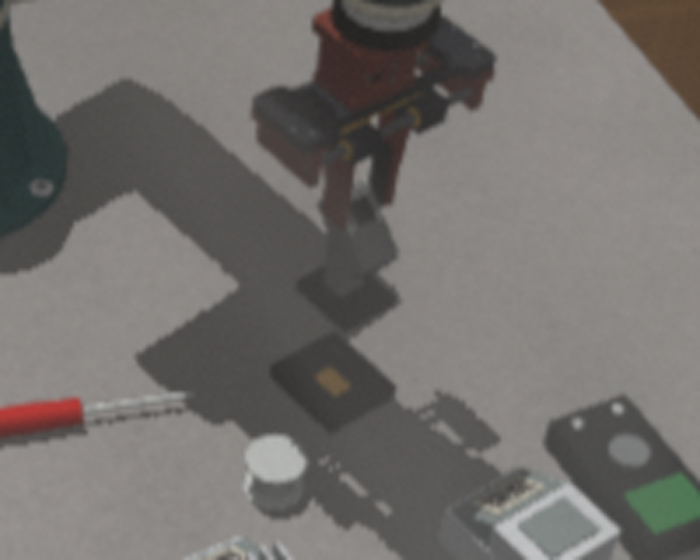

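The scanner is held upright at (345,290) and the empty dock is in clear view at (333,380). Next come both scans.

```bash
python3 - <<'E'
from h import *
e=np.array([np.cos(YD),np.sin(YD)]);l=np.array([-e[1],e[0]])
P=np.load("sceneP2.npy"); P=P[(np.abs(P[:,:2]-DOCK[:2])<.07).all(1)]; D=P[(P[:,2]>.011)&(P[:,2]<.022)];d=D[:,:2]-DOCK[:2]
print("rim",np.percentile(d@e,[1,99]).round(4),np.percentile(d@l,[1,99]).round(4))
for (lab,y),nm in((FIN,"fin"),(KIT,"kit")):
    p=tcp(origin(lab,y)); q=quat(y)
    print(nm,p.round(3))
    cur=np.array(current_position()); h=max(cur[2],.19)
    if nm=="kit": servo_line([cur[0]-.02,cur[1],h],rate=.12)
    move_ptp([p[0],p[1],h],q); servo_line(p,q,rate=.08); sleep(1.3)
    print(current_clock(),current_position(),current_finger_gap(),np.round(current_force(),2))
    for n in("scene","top"):
        c=capture(n); cv2.imwrite(f"pics/{n}_{nm}.png",c["image"]); np.savez(f"{n}_{nm}.npz",**c)
a=cv2.imread("pics/scene_fin.png")[90:300,210:430]; b=cv2.imread("pics/scene_kit.png")[90:300,110:330]
cv2.imwrite("pics/sc.png",cv2.resize(cv2.hconcat([a,b]),(800,382),interpolation=cv2.INTER_CUBIC))
E
```

```text
rim [-0.0409  0.0448] [-0.0387  0.0371]
fin [0.474 0.046 0.154]
9.2583 [0.47390808 0.0457584  0.15385924] 0.035753033351220945 [ 0.18  0.12 -2.81]
kit [ 0.446 -0.164  0.144]
12.725 [ 0.4459717  -0.16447452  0.14384199] 0.035628718545479936 [-0.12  0.44 -2.55]
```

View pics/sc.png

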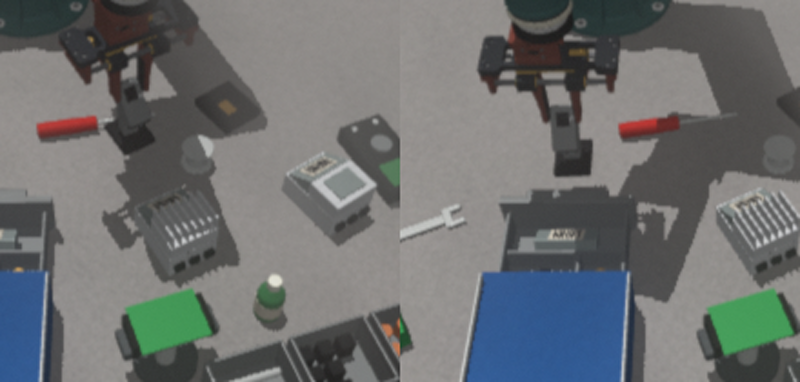

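Both views show the scanner pointing squarely at each label. I'll check its measured pose in the hand before putting it back.

```bash
python3 - <<'E'
from h import *
for (lab,y),nm in((FIN,"fin"),(KIT,"kit")):
    o=origin(lab,y); R=Rn.from_euler('z',y).as_matrix()
    for n in("scene","top"):
        c=dict(np.load(f"{n}_{nm}.npz")); P,_=pts(c,np.ones((420,560),bool)); Q=(P-o)@R
        k=(np.abs(Q[:,1])<.013)&(Q[:,0]>.0)&(Q[:,0]<.05)&(Q[:,2]>.05)&(Q[:,2]<.11)&(np.abs(Q[:,0]+Q[:,2]-.106)<.012); T=Q[k]
        F=Q[(np.abs(Q[:,0])<.045)&(np.abs(Q[:,1])<.04)&(Q[:,2]>-.005)&(Q[:,2]<.02)]
        if len(T)>20:
            w=np.linalg.svd(T-T.mean(0),full_matrices=False)[2][2]; w*=np.sign(w[2])
            print(nm,n,"slope n",len(T),w.round(2),"x+z",np.median(T[:,0]+T[:,2]).round(4))
        if len(F)>20: print("  foot",np.percentile(F,[2,98],axis=0).round(3).tolist())
    # label re-measure from latest pictures
    c=dict(np.load(f"top_kit.npz")); P,(u,v)=pts(c,np.ones((420,560),bool)); I=c["image"][v,u].astype(int)
    m=(np.linalg.norm(P-lab,axis=1)<.035)&(I[:,2]-I[:,0]>10); L=P[m]
    if m.sum()>20:
        C=(L.max(0)+L.min(0))/2; Rr=R@Rn.from_euler('y',45,degrees=True).as_matrix(); print(nm,"label in window",((C-(o+R@[.03,0,.055]))@Rr).round(4),m.sum())
E
```

```text
fin scene slope n 200 [ 0.74 -0.02  0.67] x+z 0.106
  foot [[-0.028, -0.025, 0.0], [0.034, 0.027, 0.018]]
  foot [[-0.034, -0.023, 0.01], [-0.024, 0.028, 0.017]]
fin label in window [0.1185 0.0006 0.0009] 145
kit scene slope n 230 [0.74 0.01 0.67] x+z 0.1052
  foot [[-0.027, -0.022, -0.0], [0.034, 0.03, 0.017]]
  foot [[-0.034, 0.007, 0.005], [0.027, 0.031, 0.018]]
kit label in window [ 0.1194  0.0019 -0.0012] 141
```

Both aims are within 2 mm of centre at about 119 mm range, well inside the limits. Now I'll return the scanner.

```bash
python3 - <<'E'
from h import *
p=tcp(DOCK);q=quat(YD); c=np.array(current_position())
servo_line([c[0]-.02,c[1],.19],rate=.12)
move_ptp(p+[0,0,.1],q); servo_line(p+[0,0,.012],q,rate=.12)
hit=servo_line(p-[0,0,.001],q,rate=.03,contact_N=4); print("contact",hit,current_position(),p)
move_gripper(.07); sleep(.2); servo_line(p+[0,0,.11],rate=.15); print(current_clock())
# park toward the drawer side so that the cameras see the dock
d=KIT[1]; f=np.array([np.cos(d),np.sin(d),0]); lip=np.array(KIT[0])-.062*f; lip[2]=.072
a=lip-.06*f; move_gripper(0); move_ptp([a[0],a[1],.19],quat(d)); print("lip",lip.round(3),current_clock())
R=Rn.from_euler('z',YD).as_matrix()
for n in("scene","top"):
    c=capture(n); cv2.imwrite(f"pics/{n}3.png",c["image"]); P,_=pts(c,np.ones((420,560),bool)); Q=(P-DOCK)@R
    near=(np.abs(Q[:,:2])<.08).all(1)
    H=Q[near&(Q[:,2]>.045)&(Q[:,2]<.13)]; S=H[(np.abs(H[:,0]+H[:,2]-.106)<.015)&(np.abs(H[:,1])<.025)&(H[:,2]<.1)]
    w=np.linalg.svd(S-S.mean(0),full_matrices=False)[2][2];w*=np.sign(w[2])
    print(n,"zmax",np.percentile(H[:,2],98).round(4),"lat",np.percentile(H[:,1],[2,98]).round(3),"slope",w.round(2),"x+z",np.median(S[:,0]+S[:,2]).round(4))
a=cv2.imread("pics/scene3.png")[90:250,260:420]; b=cv2.imread("pics/top3.png")[190:350,110:270]
cv2.imwrite("pics/d.png",cv2.resize(cv2.hconcat([a,b]),(800,400),interpolation=cv2.INTER_CUBIC))
E
```

```text
contact True [0.39816734 0.24753425 0.07379   ] [0.39809927 0.24710252 0.074     ]
18.0333
lip [ 0.496 -0.18   0.072] 20.675
scene zmax 0.1099 lat [-0.018  0.018] slope [ 0.72 -0.04  0.7 ] x+z 0.1043
top zmax 0.1138 lat [-0.015  0.019] slope [ 0.71 -0.06  0.7 ] x+z 0.1052
```

View pics/d.png

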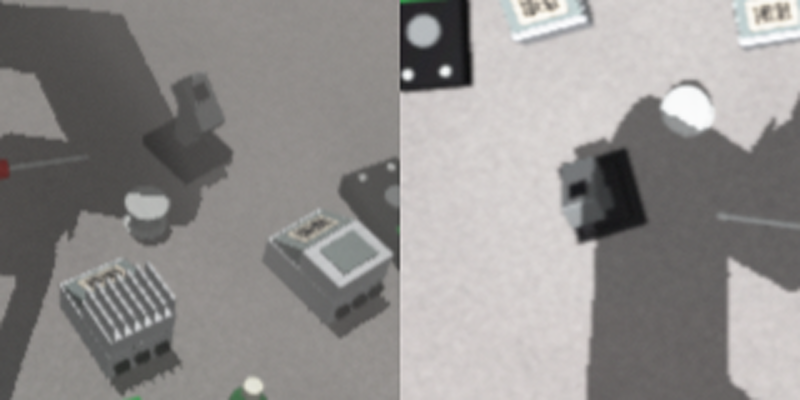

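The scanner is seated upright in the dock (left crop (190,130), right crop (600,195)), and its height and slope match the original. Now I'll push the drawer.

```bash
python3 - <<'E'
from h import *
d=KIT[1]; f=np.array([np.cos(d),np.sin(d),0]); lip=np.array(KIT[0])-.062*f; lip[2]=.060
a=lip-.06*f; q=quat(d)
servo_line(a,q,rate=.15)
pr=lambda t:print(t,round(current_clock(),2),"along",round(float((np.array(current_position())-lip)@f),4),np.round(current_force(),1))
print(servo_line(lip+.02*f,q,rate=.05,contact_N=2)); pr("touch")
print(servo_line(lip+.105*f,q,rate=.06,contact_N=25)); pr("near")
print(servo_line(lip+.15*f,q,rate=.03,contact_N=20)); pr("end")
sleep(.5); pr("settled")
servo_line(lip+.04*f,q,rate=.12); servo_line(lip+.04*f+[0,0,.14],q,rate=.15)
servo_line(np.array([.42,-.05,.25]),q,rate=.2); pr("clear")
for n in("scene","top"):
    c=capture(n); cv2.imwrite(f"pics/{n}4.png",c["image"]); P,_=pts(c,np.ones((420,560),bool))
    x=(P[:,:2]-np.array([.638,-.2265]))@f[:2]; y=(P[:,:2]-np.array([.638,-.2265]))@np.array([-f[1],f[0]])
    k=(np.abs(y)<.05)&(x>-.1)&(x<.02)&(P[:,2]>.064)&(P[:,2]<.079); print(n,"lip x",np.percentile(x[k],[2,10,50]).round(4),k.sum())
    k=(np.abs(y)<.09)&(x>-.05)&(x<.1)&(P[:,2]>.086)&(P[:,2]<.096); print(n,"cab front x",np.percentile(x[k],[1,3]).round(4))
cv2.imwrite("pics/f.png",cv2.resize(cv2.imread("pics/scene4.png")[80:350,100:460],(800,600),interpolation=cv2.INTER_CUBIC))
E
```

```text
False
touch 23.54 along 0.0197 [ 0.2 -0.7  0.1]
False
near 25.11 along 0.1045 [ 0.4 -0.1  0.6]
False
end 26.76 along 0.1498 [-1.4 -1.2 -0.3]
settled 27.26 along 0.15 [-0.5  0.7 -0.3]
clear 30.51 along -0.1113 [-0.1  0.3  0.2]Traceback (most recent call last):
  File "<stdin>", line 15, in <module>
    return _quantile_unchecked(
        a, q, axis, out, overwrite_input, method, keepdims, weights)
    return _ureduce(a,
                    func=_quantile_ureduce_func,
    ...<5 lines>...
                    overwrite_input=overwrite_input,
                    method=method)
    r = func(a, **kwargs)
    result = _quantile(arr,
                       quantiles=q,
    ...<2 lines>...
                       out=out,
                       weights=wgt)
    slices_having_nans = np.isnan(arr[-1, ...])
                                  ~~~^^^^^^^^^
IndexError: index -1 is out of bounds for axis 0 with size 0
```

Almost no force was felt, which is odd, so I'll look before doing anything else.

```bash
python3 - <<'E'
from h import *
a=cv2.imread("pics/scene4.png")[130:330,80:320]; c=capture("top");np.savez("top5.npz",**c); b=c["image"][110:310,260:500]
cv2.imwrite("pics/f.png",cv2.resize(cv2.hconcat([a,b]),(800,334),interpolation=cv2.INTER_CUBIC))
c=capture("scene");np.savez("scene5.npz",**c);print(current_clock(),current_finger_gap())
E
```

```text
30.6583 0.0005234187231427846
```

View pics/f.png

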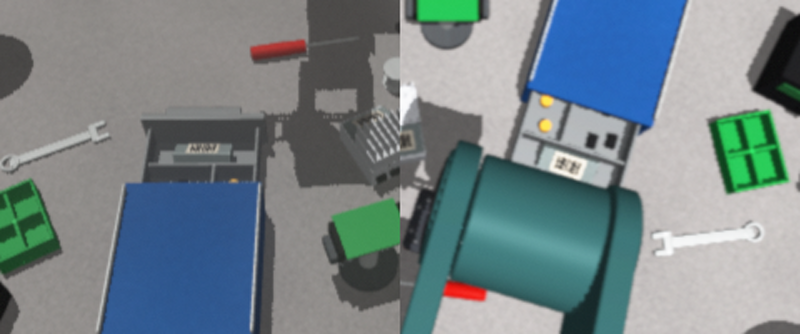

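The drawer is untouched: the label is at the same pixel as at the start. I'll go back to the touch pose and look while the tool is there.

```bash
python3 - <<'E'
from h import *
d=KIT[1]; f=np.array([np.cos(d),np.sin(d),0]); l=np.array([-f[1],f[0],0])
for n in("scene5","top"):
    c=dict(np.load(n+".npz")); P,_=pts(c,np.ones((420,560),bool)); r=P-np.array([.638,-.2265,0]); x=r@f;y=r@l
    for lo,hi in((.004,.03),(.03,.062),(.064,.079),(.079,.087)):
        k=(np.abs(y)<.05)&(x>-.25)&(x<-.0)&(P[:,2]>lo)&(P[:,2]<hi); print(n,lo,k.sum(),np.percentile(x[k],[2,10,50]).round(3) if k.any() else "")
lip=np.array(KIT[0])-.062*f; lip[2]=.060; a=lip-.06*f; q=quat(d)
move_ptp([a[0],a[1],.16],q); servo_line(a,q,rate=.15); print(a,current_position())
servo_line(lip+.03*f,q,rate=.05,contact_N=8); print(lip+.03*f,current_position(),current_force(),current_clock())
c=capture("scene");np.savez("scene6.npz",**c)
cv2.imwrite("pics/h.png",cv2.resize(c["image"][100:300,100:300],(700,700))[:600])
E
```

```text
scene5 0.004 441 [-0.124 -0.122 -0.056]
scene5 0.03 856 [-0.124 -0.122 -0.075]
scene5 0.064 326 [-0.146 -0.144 -0.128]
scene5 0.079 51 [-0.138 -0.132 -0.128]
top 0.004 891 [-0.229 -0.113 -0.039]
top 0.03 713 [-0.103 -0.099 -0.08 ]
top 0.064 225 [-0.151 -0.15  -0.143]
top 0.079 233 [-0.15  -0.144 -0.131]
[ 0.43914653 -0.16231389  0.06      ] [ 0.440029   -0.16218682  0.06099845]
[ 0.52498106 -0.18937741  0.06      ] [ 0.52468513 -0.18925248  0.0599901 ] [ 0.49507652 -0.14810788 -0.45802864] 34.0583
```

View pics/h.png

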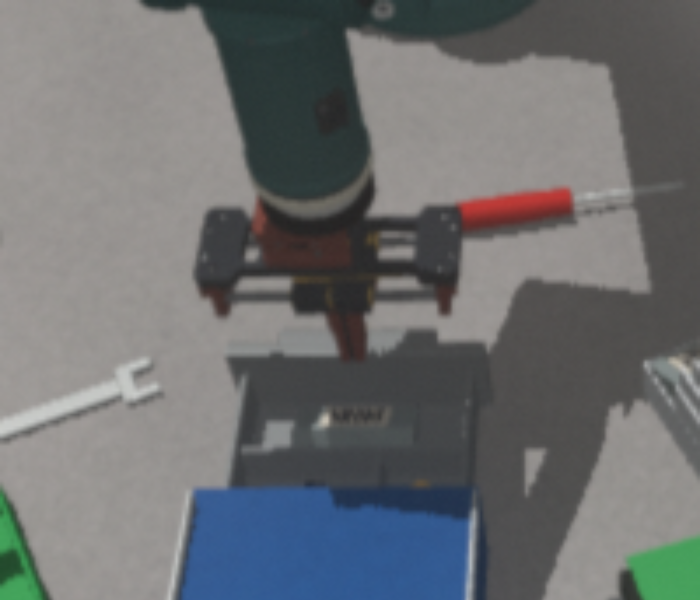

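The fingertip is 30 mm past the lip, inside the drawer front, with no force and no drawer motion. The shut fingers pass through the drawer without touching it. I'll try other contacts: fingers open and lower, then the tool turned 90°.

```bash
cat >> h.py <<'E'
f=np.array([np.cos(KIT[1]),np.sin(KIT[1]),0]); l=np.array([-f[1],f[0],0]); LIP=np.array(KIT[0])-.062*f; LIP[2]=0
def label_along():
    c=capture("scene"); P,(u,v)=pts(c,np.ones((420,560),bool)); I=c["image"][v,u].astype(int); r=P-KIT[0]
    m=(np.abs(r@l)<.03)&(np.abs(r[:,2])<.014)&(r@f>-.03)&(r@f<.1)&(I[:,2]-I[:,0]>10)
    return round(float(np.median((r@f)[m])),4) if m.any() else None
E
python3 - <<'E'
from h import *
print("label",label_along())
def test(q,z,nm,off=0):
    s=LIP-.03*f+off*l
    servo_line(s+[0,0,z],q,rate=.2)
    h=servo_line(LIP+.03*f+off*l+[0,0,z],q,rate=.08,contact_N=6)
    print(nm,h,"along",round(float((np.array(current_position())-LIP)@f),4),np.round(current_force(),1),"label",label_along(),round(current_clock(),2)); return h
q=quat(KIT[1])
servo_line(LIP-.03*f+[0,0,.06],q,rate=.15); move_gripper(.06)
if not test(q,.045,"open"):
    servo_line(LIP-.04*f+[0,0,.06],q,rate=.2); q2=quat(KIT[1]+np.pi/2)
    move_gripper(0); move_ptp(LIP-.04*f+[0,0,.06],q2); test(q2,.04,"turned")
E
```

```text
label 0.0049
open False along 0.0304 [-0.4 -0.6 -0.4] label 0.0368 36.93
turned False along 0.0302 [-0.3  0.4  0.1] label 0.0391 43.54
```

The drawer moved about 32 mm with the fingers open and lower, so this contact works. I'll push on to the stop.

```bash
python3 - <<'E'
from h import *
q=quat(KIT[1]+np.pi/2)
h=servo_line(LIP+.14*f+[0,0,.04],q,rate=.07,contact_N=20)
print(h,"along",round(float((np.array(current_position())-LIP)@f),4),np.round(current_force(),1),round(current_clock(),2),"label",label_along())
c=capture("scene"); np.savez("scene7.npz",**c); cv2.imwrite("pics/k.png",cv2.resize(c["image"][100:300,100:300],(600,600)))
E
```

```text
Traceback (most recent call last):
bench.PlanningError: the arm cannot follow that straight line within its joint ranges
```

```bash
python3 - <<'E'
from h import *
t=current_clock(); print(t,np.round(current_joint_pos(),2))
for a in (90,75,60,45,0):
    q=quat(KIT[1]+np.radians(a))
    for s in (.03,.08,.14):
        j=inverse_kinematics(LIP+s*f+[0,0,.04],q); print(a,s,None if j is None else np.round(j,2))
print(current_clock()-t)
E
```

```text
43.5417 [-0.47  0.48  1.76  0.    0.91  2.98]
90 0.03 [-0.47  0.48  1.76 -0.    0.91  2.98]
90 0.08 None
90 0.14 None
75 0.03 None
75 0.08 None
75 0.14 None
60 0.03 [-0.47  0.48  1.76 -0.    0.91 -2.78]
60 0.08 [-0.46  0.53  1.64 -0.    0.97 -2.77]
60 0.14 [-0.44  0.6   1.5  -0.    1.04 -2.76]
45 0.03 [-0.47  0.48  1.76 -0.    0.91 -2.52]
45 0.08 [-0.46  0.53  1.64 -0.    0.97 -2.51]
45 0.14 [-0.44  0.6   1.5  -0.    1.04 -2.49]
0 0.03 [-0.47  0.48  1.76 -0.    0.91 -1.74]
0 0.08 [-0.46  0.53  1.64 -0.    0.97 -1.72]
0 0.14 [-0.44  0.6   1.5  -0.    1.04 -1.71]
0.0
```

```bash
python3 - <<'E'
from h import *
q=quat(KIT[1]+np.radians(108)); Z=np.array([0,0,.04])
servo_line(LIP+.018*f+Z,q,rate=.05); print(current_clock())
h=servo_line(LIP+.14*f+Z,q,rate=.07,contact_N=20)
print(h,"along",round(float((np.array(current_position())-LIP)@f),4),np.round(current_force(),1),round(current_clock(),2),"label",label_along())
c=capture("scene"); np.savez("scene7.npz",**c); cv2.imwrite("pics/k.png",cv2.resize(c["image"][100:300,100:300],(600,600)))
E
```

```text
44.0083
True along 0.1091 [-2.5  0.2  1.4] 45.25 label None
```

View pics/k.png

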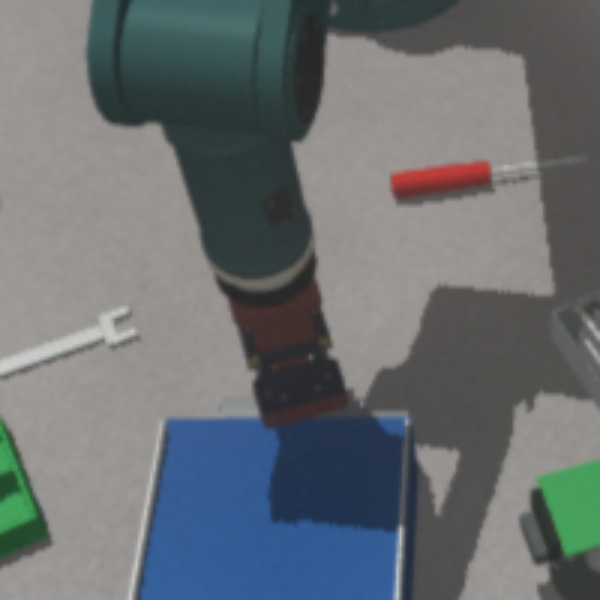

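The push hit something stiff at 0.109 m and the drawer looks shut. I'll press once more, clear off, and measure.

```bash
python3 - <<'E'
from h import *
q=quat(KIT[1]+np.radians(108)); Z=np.array([0,0,.04]); al=lambda:round(float((np.array(current_position())-LIP)@f),4)
h=servo_line(LIP+.125*f+Z,q,rate=.04,contact_N=20); print(h,al(),np.round(current_force(),1))
servo_line(LIP+.03*f+Z,q,rate=.2); servo_line(LIP+.03*f+[0,0,.2],q,rate=.2); servo_line([.42,-.03,.25],q,rate=.25); print(current_clock())
R=Rn.from_euler('z',YD).as_matrix()
for n in("scene","top"):
    c=capture(n); np.savez(n+"8.npz",**c); P,_=pts(c,np.ones((420,560),bool)); r=P-np.array([.638,-.2265,0]); x=r@f;y=r@l
    k=(np.abs(y)<.05)&(x>-.2)&(x<.0)&(P[:,2]>.062)&(P[:,2]<.084); print(n,"lip x",k.sum(),np.percentile(x[k],[2,10,50]).round(4) if k.any() else "")
    Q=(P-DOCK)@R; H=Q[(np.abs(Q[:,:2])<.06).all(1)&(Q[:,2]>.045)&(Q[:,2]<.13)]
    if len(H): print(" scanner",len(H),np.percentile(H[:,2],98).round(4),np.percentile(H[:,1],[2,98]).round(3))
cv2.imwrite("pics/n.png",cv2.resize(np.hstack([np.load("scene8.npz")["image"][90:330,100:420],np.load("top8.npz")["image"][90:330,140:460]]),(800,300)))
E
```

```text
True 0.1085 [-1.7 -0.5  0.7]
48.1
scene lip x 247 [-0.0249 -0.0225 -0.0146]
 scanner 365 0.1102 [-0.018  0.018]
top lip x 428 [-0.028  -0.0269 -0.0153]
 scanner 424 0.1126 [-0.015  0.019]
```

View pics/n.png

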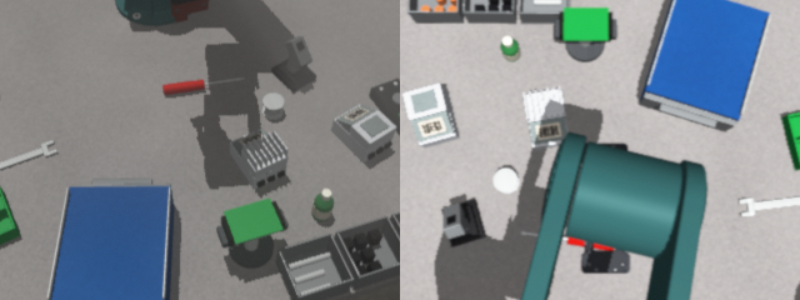

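The lip is 25 to 28 mm in front of the cabinet (home is 27), the second press was stiff at the same spot, and the scanner is in place. Handing in.

```bash
python3 -c "
from bench import *
print(current_clock()); print(close_job())"
```

```text
48.2
the job is handed in; nothing more can be done
None
```

I handed the job in at 48.2 s of the 61 s allowed. Both labels were scanned, the scanner is back in its dock and the drawer is shut. No verdict was reported.

- **Scans:** The scanner was held for 1.3 s at each label. My check put both label centres within 2 mm of the beam at about 119 mm range. The beam was about 15° off square. The drawer was open about 120 mm for the second scan.
- **Scanner in dock:** It stands upright at the spot it was picked from. Its top height and slope match the starting values to a few mm.
- **Drawer:** It stopped hard, and a second 20 N press met the same stop. The lip now measures 25 mm (scene camera) and 28 mm (top camera) in front of the cabinet, against 27 mm when home. Those readings are only good to about 2 mm, so the under-3 mm limit rests mainly on the hard stop.
- **Other things on the bench:** In the last pictures the modules and the bench items in view look unmoved. I did not re-measure them.

**What disagreed:** The first push, with shut fingers at lip height, moved 0.15 m with no force felt, and the drawer did not move. A picture from a repeat of that push showed the fingertip passing into the drawer front. Pushing lower on the front, at 40–45 mm, moved it normally. I did not find out why.

I viewed 11 pictures, one over the budget, because of that failed push.

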